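# Open the ratchet stop on the potting bench

## Task

Open up the ratchet stop to make room for the next tray: press the red release pad on the sliding green jaw right down and, keeping it pressed, push the jaw back along its bar, away from the seed box, until it meets the end stop; then let the pad spring up. Only press and push with the fingertips: do not pinch the jaw's thumb rest, and leave the closed seed box and everything else on the bench where it is.

Things in the scene. Friction and masses are not known exactly. Their poses are not given: they have to be found in the camera images.
- stop_rail: The ratchet stop, fixed to the bench: a plywood board 460 x 170 mm, 12 mm thick, carrying a toothed steel bar between two wooden runners (runner tops 26 mm above the bench). Origin: centre of the board's underside, on the bench. Its x axis points along the bar in the direction in which the jaw is pushed back; z up. A fixed green jaw (top at 88 mm) stands at x = -212 mm, the green end stop (16 mm thick, face at x = +206 mm, top at 62 mm) at x = +214 mm.
- jaw (a joint): How far the sliding green jaw has been pushed back along the bar from where it stood locked, in m (0 at the start, wherever that is). The jaw (92 mm along the bar, 90 mm wide, 28 to 62 mm above the bench, too big to grip) is locked in the ratchet unless the red pad is pressed; with the pad down it slides with about 2.5 N of friction.
- release (a joint): How far the red release pad is pressed in, in m: 0 up (locked), 0.008 fully down. Spring: about 6 N to start, 10 N fully down; it frees the jaw at 4.5 mm or more and springs back when let go.
- pad_top (a point): Centre of the top face of the red release pad, which travels with the jaw. The pad is 60 mm along the bar by 62 mm across, level with the jaw's rim (62 mm above the bench) when up, and sinks 8 mm into the jaw when pressed. The jaw is at the end stop when this point is at x = +157 mm in the rail's frame; it starts between -33 and +52 mm.
- thumb_face (a point): Middle of the pad-side face of the thumb rest, 76 mm above the bench: an upright ridge on the jaw behind the pad (on the side towards the end stop), 14 mm thick along the bar, yellow on the pad side and green behind, 64 mm wide, rising 28 mm above the jaw's rim to 90 mm above the bench. This face is 31 mm from the pad's centre along the bar. A fingertip standing on the pad pushes against it to drive the jaw back.
- seed_box_mid (a point): Middle of the wooden seed box (110 mm along the bar, 150 mm across, 62 mm tall plus an 8 mm lid with a brass knob rising 40 mm more), standing loose on the runners between the fixed jaw and the sliding jaw.
- seed_lid (a joint): Opening of the seed box's hinged lid, rad; 0 shut.
- clay_pot: Terracotta pot, 120 mm across the rim, 110 mm tall; origin under its centre.
- small_pot: Small terracotta pot, 70 mm across, 70 mm tall; origin under its centre.
- trowel: Red plastic trowel lying flat, about 320 mm long; origin near its middle, x towards the blade's point.
- planter_mid (a point): Steel bulb planter standing upright: tube 68 mm across, 110 mm tall, with a wooden cross handle at 180 mm (193 mm at its top); this point is half-way up the tube.
- dome: Clear plastic propagation dome standing on the bench, 334 x 218 x 120 mm with a small green cap; origin under its centre, x along its length.
- dibber: Dark wooden dibber standing on its wide end, 44 mm across, 162 mm tall; origin under its centre.
Things that resemble listed ones, but are neither listed nor needed, are in the scene too. Of the things that look like the part that bears seed_box_mid, the middle-sized one is meant.

How it is judged (in metres and radians):
On the way, in this order (a step that is already met when the one before it is completed fails the run):
1. the release pad is pressed at least 4 mm down while the jaw is still away from the end stop (value of joint release above 0.004 m and x of pad_top in the frame of stop_rail below 0.14 m), for 0.1 s.
2. the jaw is pushed back against the end stop (within 6 mm) (x of pad_top in the frame of stop_rail above 0.151 m), for 0.1 s.
At the end, for the whole second after the job is handed in: The sliding jaw stands within 6 mm of the end stop with its release pad sprung up again (within 1.5 mm), the seed box is shut and within 15 mm of where it stood, and the other things are within 30 mm of where they stood (x of pad_top in the frame of stop_rail above 0.151 m and value of joint release below 0.0015 m and value of joint seed_lid below 0.1 rad and distance of seed_box_mid from where it was at the start of the episode below 0.015 m and distance of each of clay_pot, small_pot, trowel, planter_mid, dome, dibber from where it was at the start of the episode below 0.03 m); the robot touches nothing.
It fails at once if the jaw is pushed along the bar with its release pad up (value of joint jaw above 0.006 m and velocity of joint jaw above 0.03 m/s and value of joint release below 0.0005 m).
It fails at once if the thumb rest is pinched: fingers press on its front and its back at the same time (contact force between the fingers and jaw_c6 above 2 N and contact force between the fingers and jaw_c7 above 2 N).
It fails at once if the seed box is moved more than 15 mm or its lid opened (distance of seed_box_mid from where it was at the start of the episode above 0.015 m or value of joint seed_lid above 0.1 rad).
It fails at once if another thing on the bench is moved or lifted more than 30 mm (distance of any of clay_pot, small_pot, trowel, planter_mid, dome, dibber from where it was at the start of the episode above 0.03 m).
It also fails if it takes over 35 s, if anything falls off the work surface, if the arm or the gripper's body presses on something with over 40 N, if the wrist force passes 120 N, or if a joint passes its speed limit or range.

## Robot

A 7-joint arm with a two-finger parallel gripper is mounted at the origin on the work surface. World frame = base frame: x ahead of the robot, y to its left, z up, the work surface at z = 0. Lengths are in m, angles in degrees, forces in N, time in s.
With the tool pointing down it reaches from about 0.4 to 0.85 m from the base axis. Payload 4.5 kg.
Tool frame: the origin (TCP) lies on the centre line of the jaws, within the pads' length; the fingertips stand 17 mm ahead of it and the grasp point (between the pads) lies 2 mm behind it; z points along the fingers, y is the line along which they close (so a half turn about z gives the same grasp; the last joint's range is limited). The gripper opens to 85 mm and grips with 20 to 120 N. Pads are 22 mm wide; open, the fingers measure 114 mm over their backs; the gripper's body (76 mm by 85 mm) begins 54 mm behind the grasp point. The pads swing forward as they close: fully open they stand 13 mm farther back than shut.
Start: joints at [-70.371, 39.483, -11.15, 89.685, 9.013, 51.709, -12.324], TCP at [0.19, 0.595, 0.248] pointing down, gripper open.
Joint ranges: [-172.22, 172.22], [-26.19, 119.32], [-84.43, 86.54], [7.71, 146.69], [-57.33, 237.33], [2.42, 119.75], [-152.13, 152.13]. Speed limits (degrees/s): [147.25, 147.25, 180, 180, 180, 180, 180].

## Interface

Orientations are given as a 3x3 rotation matrix whose columns are the frame's x, y, z axes.
In Python, from workcell import env gives the robot as it stands. The module is installed in compiled form; this text tells all that it offers.
- The arm moves only by the tool arm_command, never from a script. Its argument "moves" is text: rows parted by semicolons, each of 6 numbers parted by spaces: the shift along the tool's x, y, z each as a share of 0.2 m, from -1 to 1, then the turn, a rotation vector about the tool's x, y, z each as a share of 60 degrees, from -1 to 1. A call has exactly 5 rows; each row shifts and turns the commanded pose from where the row before left it, along the tool's axes as they then stand; what a row does not reach is not made up. A row lasts 1/12 s, in which the tool goes at most 41.7 mm and 7.16 degrees, less where a joint would pass 70% of its speed; a pose out of reach is approached as far as the arm can. A call with a number of a shift or a turn outside -1 to 1 is refused whole. A call with a gripper value outside its range is refused whole. "jaw" is the opening, from -1 (shut) to 1 (fully open), set as the call begins (left out, the last holds). The fingers move at their own pace and stop on an object; "squeeze" is the grip in N (left out, the last holds). Time passes only in rows, so rows that do not move let the fingers close, or fill a call up. It gives the time, the measured TCP pose, the force, the opening and the grip force at its end, in the units of the state.
- env.get_state(): the state, without advancing time (a new reading comes with each control period).
- env.capture(name): name is "side" or "top" or "wrist"; returns a dict with "pixels" (384x512x3 uint8, red, green, blue), "vertical_fov" (degrees; the focal length in pixels is half the picture's height over the tangent of half this angle, whatever the lens; pixels are square), "cx", "cy" (the principal point, pixels), "k1" (the pictures are not rectified: a ray, as slopes to the right and down, at radius r is drawn at 1 + k1 r^2 times it, then the intrinsics apply), "extrinsics" (4x4, takes a point from camera to world coordinates). Camera axes: x right, y up, looking along -z (the intrinsics and any distortion apply to the point x, -y, -z); pixel columns grow to the right and rows downward; lengths in m; the calibration is good to about 2 mm. A picture is of the moment at which its call begins. There is no depth.
- env.sign_off(): hands the job in; it is judged then, once.
The state is a dict: "t": time; "joint_pos": joint angles; "joint_vel": joint speeds; "joint_efforts": joint torques, N m; "tcp_pos": TCP position; "tcp_rot": TCP orientation; "wrist_force": force on the tool from outside, world axes, zero at the start; "moment": the same for the moment, N m; "width": finger opening in m; "finger_force": force on a finger pad.
Only numpy, scipy, OpenCV 4.12 (cv2) and the standard library are available. Lean on these libraries where they do the work, as an engineer would, in place of code of your own. Each camera call takes 0.05 s, during which the arm holds its last target. There are 200 camera calls.

## Working session

There is one attempt and no reset: what is moved stays moved. The work goes in short steps, Python scripts to look and compute and a tool call to move; the robot and the scene stay as the last step left them, time stands still between calls to the robot, and variables do not carry over. Pictures are saved under pics/ and viewed, at most 10 in all, crops included, and the job is handed in when it is done.

Besides the shell and the picture viewer there is one more tool, called after "Emit:" as name(argument=value, ...), one argument or row to a line, values as JSON. arm_command: Moves the arm, as the interface text tells. Shift numbers are shares of 0.2 m and turn numbers shares of 60 degrees, none past 1 either way. Its arguments: {"type":"object","properties":{"moves":{"type":"string"},"jaw":{"type":"number"},"squeeze":{"type":"number"}},"required":["moves"]}

```bash
mkdir -p pics
cat > h.py <<'E'
import numpy as np, cv2, json
from workcell import env
def grab(n,f):
    c=env.capture(n); cv2.imwrite(f,cv2.cvtColor(c['pixels'],cv2.COLOR_RGB2BGR)); return c
def ray(c,u,v):
    H=c['pixels'].shape[0]; f=H/2/np.tan(np.radians(c['vertical_fov'])/2)
    K=np.array([[f,0,c['cx']],[0,f,c['cy']],[0,0,1]])
    p=cv2.undistortPoints(np.array([[[u,v]]],float),K,np.array([c['k1'],0,0,0.]))[0,0]
    E=c['extrinsics']; return E[:3,3],E[:3,:3]@np.array([p[0],-p[1],-1])
def onz(c,u,v,z):
    o,d=ray(c,u,v); return o+d*(z-o[2])/d[2]
E
python3 - <<'E'
from h import *
import pickle
for n in('top','side','wrist'):
    c=grab(n,f'pics/{n}.png'); pickle.dump(c,open(n+'.pkl','wb')); print(n,c['extrinsics'].round(2).tolist(),c['k1'])
s=env.get_state(); print(s['t'],s['tcp_pos'],s['tcp_rot'],s['width'],s['wrist_force'])
E
```

```text
top [[0.03, 1.0, -0.08, 0.41], [-1.0, 0.03, 0.02, 0.04], [0.02, 0.08, 1.0, 1.46], [0.0, 0.0, 0.0, 1.0]] -0.030710821649277888
side [[0.92, 0.17, -0.35, 0.01], [-0.39, 0.46, -0.8, -1.15], [0.03, 0.87, 0.49, 0.79], [0.0, 0.0, 0.0, 1.0]] -0.12574264635808752
wrist [[0.3, -0.91, -0.27, 0.12], [0.95, 0.29, 0.09, 0.62], [-0.0, -0.29, 0.96, 0.37], [0.0, 0.0, 0.0, 1.0]] -0.015547447439447177
0.15 [0.1898381  0.59497352 0.24765683] [[-9.52729098e-01  3.03820935e-01 -3.25283786e-04]
 [ 3.03821088e-01  9.52728084e-01 -1.39413751e-03]
 [-1.13661164e-04 -1.42706345e-03 -9.99998975e-01]] 0.08545109559913498 [0.060292   0.23374053 0.47282357]
```

View pics/top.png

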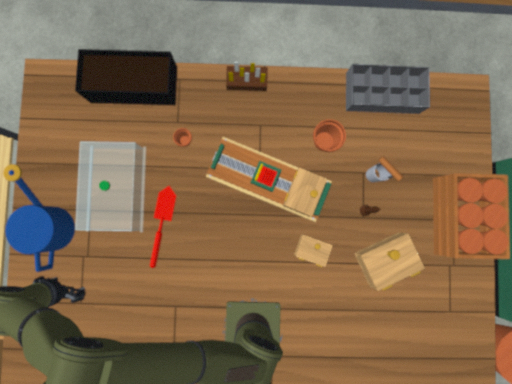

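View pics/side.png

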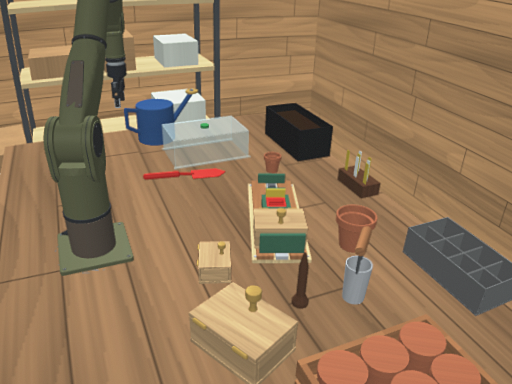

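The top view shows the rail running from the fixed jaw (~322,198) to the end stop (~217,155). The red pad is at (267,176), and the seed box at (306,190) lies between it and the fixed jaw. The side view agrees: the thumb rest is on the far side of the pad, and nothing tall stands near the jaw except the seed box knob.

Run:
```python
from h import *
import pickle
c=pickle.load(open('top.pkl','rb')); hsv=cv2.cvtColor(c['pixels'],cv2.COLOR_RGB2HSV)
roi=np.zeros(hsv.shape[:2],np.uint8); roi[130:225,200:340]=255
for nm,lo,hi in(('red',(0,180,120),(6,255,255)),('green',(60,70,20),(100,255,200)),('yel',(22,150,150),(34,255,255))):
    m=cv2.inRange(hsv,lo,hi)&roi
    n,l,st,ce=cv2.connectedComponentsWithStats(m)
    for i in range(1,n):
        if st[i,4]>8:
            cs,_=cv2.findContours((l==i).astype(np.uint8),0,2); r=cv2.minAreaRect(cs[0])
            print(nm,st[i].tolist(),ce[i].round(1),r,[onz(c,*ce[i],z)[:2].round(4).tolist() for z in(.062,.088)])
cv2.imwrite('pics/topc.png',cv2.resize(cv2.cvtColor(c['pixels'][130:225,200:340],cv2.COLOR_RGB2BGR),None,fx=5,fy=5,interpolation=2))
```

```text
red [258, 167, 19, 19, 234] [266.9 176.1] ((266.76922607421875, 176.15383911132812), (14.615386009216309, 16.15384864807129), 22.61986541748047) [[0.5766, -0.0373], [0.5734, -0.0358]]
green [212, 145, 11, 23, 84] [217.1 156.2] ((217.34481811523438, 156.13792419433594), (4.085297584533691, 24.14039421081543), 21.801406860351562) [[0.6465, 0.1518], [0.642, 0.1498]]
green [252, 164, 28, 27, 107] [267.8 179.1] ((266.0581970214844, 176.07191467285156), (22.34535789489746, 22.924680709838867), 24.443954467773438) [[0.5654, -0.0411], [0.5625, -0.0396]]
green [253, 168, 5, 11, 13] [254.8 172.8] ((254.65518188476562, 172.86207580566406), (1.1141719818115234, 10.770329475402832), 21.801406860351562) [[0.5875, 0.0085], [0.5842, 0.0091]]
green [315, 183, 15, 32, 143] [322.1 198.8] ((322.1034851074219, 198.74139404296875), (4.08529806137085, 33.610862731933594), 21.801406860351562) [[0.4969, -0.2467], [0.4952, -0.2413]]
yel [255, 164, 8, 16, 37] [258.3 171.2] ((258.137939453125, 171.34483337402344), (2.100903272628784, 16.544612884521484), 23.198589324951172) [[0.5941, -0.0045], [0.5906, -0.0037]]
```

View pics/topc.png

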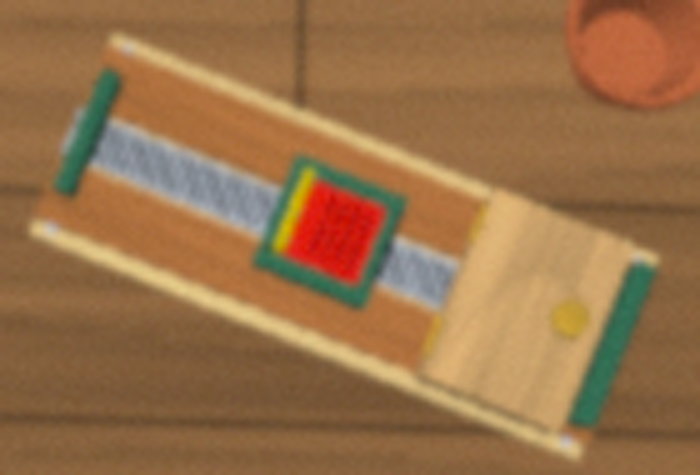

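Emit:
arm_command(
  moves="-0.14 -0.121 0 0 0 0; -0.14 -0.121 0 0 0 0; -0.14 -0.121 0 0 0 0; -0.14 -0.121 0 0 0 0; -0.14 -0.121 0 0 0 0",
  jaw=-1,
  squeeze=40,
)

```text
t: 0.57
tcp_pos: [0.2871, 0.4359, 0.2481]
tcp_rot: [[-0.953, 0.304, -0.0], [0.304, 0.953, -0.0], [-0.0, -0.0, -1.0]]
wrist_force: [0.3, 0.5, -0.6]
width: 0.0256
finger_force: 0.0
```

Emit:
arm_command(
  moves="-0.14 -0.121 0 0 0 0; -0.14 -0.121 0 0 0 0; -0.14 -0.121 0 0 0 0; -0.14 -0.121 0 0 0 0; -0.14 -0.121 0 0 0 0",
)

```text
t: 0.98
tcp_pos: [0.3837, 0.2781, 0.2482]
tcp_rot: [[-0.953, 0.304, -0.0], [0.304, 0.953, -0.0], [0.0, -0.0, -1.0]]
wrist_force: [0.0, 0.8, 0.7]
width: 0.0
finger_force: 0.0
```

Emit:
arm_command(
  moves="-0.14 -0.121 0 0 0 0; -0.14 -0.121 0 0 0 0; -0.14 -0.121 0 0 0 0; -0.14 -0.121 0 0 0 0; -0.14 -0.121 0 0 0 0",
)

```text
t: 1.4
tcp_pos: [0.4803, 0.1202, 0.2482]
tcp_rot: [[-0.953, 0.304, -0.0], [0.304, 0.953, -0.0], [0.0, -0.0, -1.0]]
wrist_force: [0.3, 0.7, -0.6]
width: 0.0001
finger_force: 0.0
```

Emit:
arm_command(
  moves="-0.14 -0.121 0 0 0 0; -0.14 -0.121 0 0 0 0; -0.14 -0.121 0 0 0 0; -0.14 -0.121 0 0 0 0; -0.14 -0.121 0 0 0 0.056",
)

```text
t: 1.82
tcp_pos: [0.5768, -0.0378, 0.248]
tcp_rot: [[-0.933, 0.36, -0.001], [0.36, 0.933, 0.0], [0.001, 0.0, -1.0]]
wrist_force: [1.0, 0.6, 0.9]
width: 0.0006
finger_force: 0.0
```

Emit:
arm_command(
  moves="0 0 0.1 0 0 0; 0 0 0.1 0 0 0; 0 0 0.1 0 0 0; 0 0 0 0 0 0; 0 0 0 0 0 0",
)

```text
t: 2.23
tcp_pos: [0.5756, -0.0358, 0.1875]
tcp_rot: [[-0.933, 0.359, -0.003], [0.359, 0.933, 0.0], [0.003, -0.001, -1.0]]
wrist_force: [-0.6, -0.9, 0.9]
width: 0.0002
finger_force: 0.0
```

Run:
```python
from h import *
c=grab('wrist','pics/w1.png'); s=env.get_state(); print(s['tcp_pos'],s['tcp_rot'][:,1],s['wrist_force'])
hsv=cv2.cvtColor(c['pixels'],cv2.COLOR_RGB2HSV)
for nm,lo,hi,z in(('red',(0,180,100),(6,255,255),.062),('yel',(22,150,120),(34,255,255),.09)):
    m=cv2.inRange(hsv,lo,hi); n,l,st,ce=cv2.connectedComponentsWithStats(m)
    for i in range(1,n):
        if st[i,4]>200:
            cs,_=cv2.findContours((l==i).astype(np.uint8),0,2); b=cv2.boxPoints(cv2.minAreaRect(cs[0]))
            print(nm,st[i].tolist(),ce[i].round(),onz(c,*ce[i],z)[:2],[onz(c,*p,z)[:2].round(3).tolist() for p in b])
```

```text
[ 0.57650717 -0.03564141  0.18861806] [3.58959128e-01 9.33353267e-01 1.54765969e-04] [ 0.15069687  0.45846527 -0.06105718]
red [218, 155, 74, 72, 4962] [255. 190.] [ 0.57896308 -0.03385375] [[0.541, -0.051], [0.562, 0.004], [0.62, -0.016], [0.598, -0.075]]
yel [290, 155, 18, 88, 1205] [298. 197.] [ 0.58782603 -0.00258286] [[0.62, -0.021], [0.556, 0.003], [0.56, 0.014], [0.625, -0.01]]
```

View pics/w1.png

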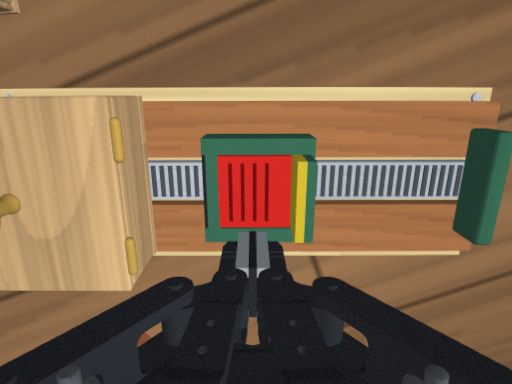

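Wrist view: the pad is centred at (255,190) and the thumb rest at x≈298. The bar is horizontal in the picture, so the tool is aligned, and the fingertips stand over the pad.

Emit:
arm_command(
  moves="-0.014 0 0.1 0 0 0; 0 0 0.1 0 0 0; 0 0 0.1 0 0 0; 0 0 0.1 0 0 0; 0 0 0.07 0 0 0",
)

```text
t: 2.7
tcp_pos: [0.5797, -0.0366, 0.0944]
tcp_rot: [[-0.933, 0.359, 0.002], [0.359, 0.933, 0.0], [-0.001, 0.001, -1.0]]
wrist_force: [0.3, 0.0, -0.1]
width: 0.0001
finger_force: 0.0
```

Emit:
arm_command(
  moves="0 0 0.02 0 0 0; 0 0 0.02 0 0 0; 0 0 0.02 0 0 0; 0 0 0 0 0 0; 0 0 0 0 0 0",
)

```text
t: 3.12
tcp_pos: [0.5796, -0.0368, 0.0831]
tcp_rot: [[-0.933, 0.359, 0.002], [0.359, 0.933, 0.0], [-0.001, 0.001, -1.0]]
wrist_force: [0.6, 0.3, 0.8]
width: -0.0001
finger_force: 0.0
```

Emit:
arm_command(
  moves="0 0 0.015 0 0 0; 0 0 0.015 0 0 0; 0 0 0.015 0 0 0; 0 0 0 0 0 0; 0 0 0 0 0 0",
)

```text
t: 3.53
tcp_pos: [0.5799, -0.0368, 0.0742]
tcp_rot: [[-0.933, 0.359, 0.002], [0.359, 0.933, -0.0], [-0.002, 0.001, -1.0]]
wrist_force: [-0.6, -0.7, 6.7]
width: 0.0001
finger_force: 4.0
```

Emit:
arm_command(
  moves="0 0 0.01 0 0 0; 0 0 0.01 0 0 0; 0 0 0.01 0 0 0; 0 0 0 0 0 0; 0 0 0 0 0 0",
)

```text
t: 3.95
tcp_pos: [0.5799, -0.0368, 0.0708]
tcp_rot: [[-0.933, 0.359, 0.003], [0.359, 0.933, -0.001], [-0.003, 0.001, -1.0]]
wrist_force: [-5.4, 0.1, 28.7]
width: 0.0001
finger_force: 14.4
```

Emit:
arm_command(
  moves="0 0 -0.006 0 0 0; 0 0.03 0 0 0 0; 0 0.03 0 0 0 0; 0 0.03 0 0 0 0; 0 0.03 0 0 0 0",
)

```text
t: 4.37
tcp_pos: [0.5882, -0.0151, 0.0709]
tcp_rot: [[-0.933, 0.36, 0.002], [0.36, 0.933, -0.002], [-0.002, -0.001, -1.0]]
wrist_force: [-4.2, -0.3, 20.7]
width: -0.0001
finger_force: 9.9
```

Emit:
arm_command(
  moves="0 0.04 0 0 0 0; 0 0.04 0 0 0 0; 0 0.04 0 0 0 0; 0 0.04 0 0 0 0; 0 0.04 0 0 0 0",
)

```text
t: 4.78
tcp_pos: [0.6025, 0.0225, 0.071]
tcp_rot: [[-0.933, 0.36, 0.002], [0.36, 0.933, -0.001], [-0.002, -0.001, -1.0]]
wrist_force: [-4.5, -1.4, 18.6]
width: -0.0
finger_force: 9.6
```

Emit:
arm_command(
  moves="0 0.04 0 0 0 0; 0 0.04 0 0 0 0; 0 0.04 0 0 0 0; 0 0.04 0 0 0 0; 0 0.04 0 0 0 0",
)

```text
t: 5.2
tcp_pos: [0.6169, 0.06, 0.071]
tcp_rot: [[-0.933, 0.36, 0.001], [0.36, 0.933, -0.001], [-0.002, -0.0, -1.0]]
wrist_force: [-4.7, -1.7, 17.9]
width: -0.0001
finger_force: 9.2
```

Run:
```python
from h import *
c=grab('wrist','pics/w2.png'); s=env.get_state(); print(s['tcp_pos'],s['wrist_force'])
```

```text
[0.6179024  0.06276546 0.07103068] [-2.05990054  0.10078822 14.54725882]
```

View pics/w2.png

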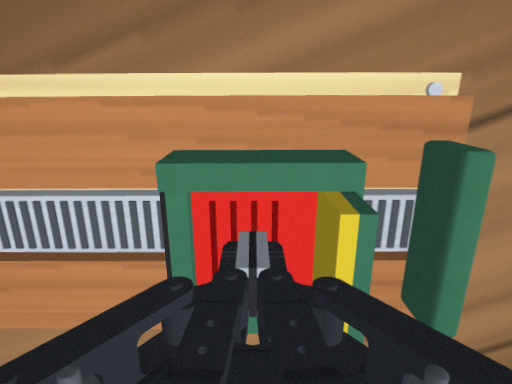

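The pad stays pressed and the jaw travels with the fingertips. Its rim edge (x≈365) is now a short gap from the end stop (x≈405).

Emit:
arm_command(
  moves="0 0.03 0 0 0 0; 0 0.03 0 0 0 0; 0 0.03 0 0 0 0; 0 0.03 0 0 0 0; 0 0.03 0 0 0 0",
)

```text
t: 5.67
tcp_pos: [0.6276, 0.0882, 0.071]
tcp_rot: [[-0.933, 0.36, 0.001], [0.36, 0.933, -0.001], [-0.002, -0.0, -1.0]]
wrist_force: [-3.9, -0.8, 18.3]
width: 0.0
finger_force: 8.9
```

Emit:
arm_command(
  moves="0 0.02 0 0 0 0; 0 0.02 0 0 0 0; 0 0.02 0 0 0 0; 0 0 0 0 0 0; 0 0 0 0 0 0",
)

```text
t: 6.08
tcp_pos: [0.6317, 0.0989, 0.071]
tcp_rot: [[-0.933, 0.36, 0.001], [0.36, 0.933, -0.001], [-0.001, -0.001, -1.0]]
wrist_force: [-4.7, -1.8, 18.2]
width: 0.0001
finger_force: 9.0
```

Emit:
arm_command(
  moves="0 0.015 0 0 0 0; 0 0.015 0 0 0 0; 0 0.015 0 0 0 0; 0 0 0 0 0 0; 0 0 0 0 0 0",
)

```text
t: 6.5
tcp_pos: [0.632, 0.0994, 0.0709]
tcp_rot: [[-0.932, 0.363, -0.007], [0.363, 0.932, -0.012], [0.002, -0.014, -1.0]]
wrist_force: [-9.7, -12.5, 26.2]
width: 0.0003
finger_force: 13.2
```

The jaw has met the stop: push force rose to about 15 N with no travel. I'll lift straight up so the jaw isn't dragged back.

Emit:
arm_command(
  moves="0 0 -0.03 0 0 0; 0 0 -0.04 0 0 0; 0 0 -0.06 0 0 0; 0 -0.03 -0.1 0 0 0; 0 -0.03 -0.15 0 0 0",
)

```text
t: 6.92
tcp_pos: [0.6286, 0.0977, 0.1434]
tcp_rot: [[-0.934, 0.357, -0.004], [0.357, 0.934, 0.001], [0.004, -0.001, -1.0]]
wrist_force: [0.2, 0.3, 0.3]
width: -0.0
finger_force: 0.0
```

Emit:
arm_command(
  moves="0 -0.05 -0.15 0 0 0; 0 -0.05 -0.1 0 0 0; 0 0 0 0 0 0; 0 0 0 0 0 0; 0 0 0 0 0 0",
)

```text
t: 7.33
tcp_pos: [0.6227, 0.0788, 0.1941]
tcp_rot: [[-0.934, 0.358, -0.001], [0.358, 0.934, 0.001], [0.001, 0.001, -1.0]]
wrist_force: [0.1, 0.0, 0.2]
width: -0.0001
finger_force: 0.0
```

Run:
```python
from h import *
c=grab('wrist','pics/w3.png'); s=env.get_state(); print(s['tcp_pos'],s['wrist_force'])
```

```text
[0.62244188 0.07896138 0.19345754] [-0.11202108  0.69578567  0.18695074]
```

View pics/w3.png

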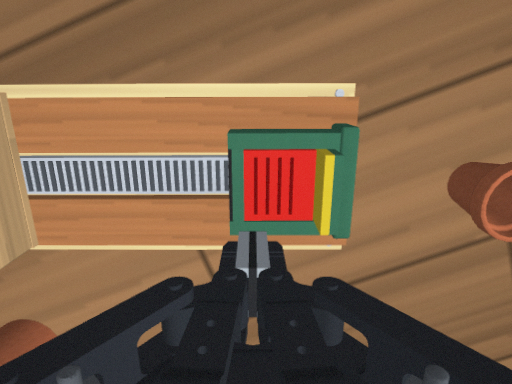

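The jaw stands flush against the end stop (x≈335). The pad at (279,186) is level with the rim, and the arm is clear of everything.

```bash
python3 -c "
from workcell import env
print(env.sign_off())"
```

```text
the job is handed in; nothing more can be done
None
```

I pressed the release pad, pushed the jaw back to the end stop and let the pad spring up. The last picture shows the jaw flush with the stop and the arm clear; I handed the job in at about 7.4 s, and sign-off gave no verdict.

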